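# Stand the bench screwdriver back in the desk holder

### The job

Put the screwdriver that lies on the mat away. First prop it in the sloping rest, handle in the trough and blade down the slope, and let go of it, so that you can take it afresh; then stand it upright, blade down and fully in, in the empty compartment of the wooden holder, lowering it all the way rather than letting it drop. Leave the tools in the holder and everything else on the desk where they are.

Things in the scene. Friction and masses are not known exactly. Their poses are not given: they have to be found in the camera images.
- driver: Bench screwdriver, 194 mm, 150 g: square aluminium handle 24 x 24 x 110 mm, 14 mm cone, steel shank 10 mm thick, flat blade 10 mm wide. Origin on the axis where handle and cone meet; x points along it to the butt (handle x = 0 to 110 mm, blade tip x = -84 mm); y, z normal to handle faces. Centre of mass about x = 30 mm. Starts flat on the mat, axis level and 12 mm above the mat, z up.
- driver_butt (a point): Centre of the butt face of the screwdriver's handle (x = 110 mm in its frame).
- driver_tip (a point): The end of the screwdriver's blade, on its axis (x = -84 mm in its frame).
- mat: Blue silicone mat, 220 x 220 mm, 3 mm thick, fixed. Origin at the centre of its underside, on the desk top.
- rest: Fixed sloping rest: base 150 (x) x 70 x 8 mm, aluminium trough at 45 degrees falling towards the rest's own +x, foot plate at the bottom for the blade's tip. Origin: centre of the base's underside, z up. Trough 50 mm long, floor 28 mm wide, side walls flared 45 degrees (mouth 58 mm). It carries the 50 mm of handle nearest the blade; the other 60 mm stand out free above, the shank hangs free below.
- rest_seat (a point): Point on the rest where the screwdriver's origin lies when it is propped with its tip on the foot plate: x = 0, y = 0, z = 86 mm in the rest's frame. The trough's floor is 12 mm below it, square to the slope.
- rest_head (a point): Point where the centre of the handle's butt lies when the screwdriver is propped: x = -78, y = 0, z = 164 mm in the rest's frame.
- holder: Fixed light wooden holder, open at the top, 52 (x) x 146 (y) mm, 113 mm high, three square compartments in a row along its y, each 42 x 42 mm inside; walls and dividers 5 mm thick, dividers 97 mm high. Origin: centre of its underside, z up. Two compartments hold a tool each, one is empty: which one varies.
- cell0 (a point): Centre of the inner floor of the compartment at the holder's -y end, 5 mm above the desk, 108 mm below the rim.
- cell1 (a point): Centre of the inner floor of the middle compartment, 5 mm above the desk.
- cell2 (a point): Centre of the inner floor of the compartment at the holder's +y end, 5 mm above the desk.
- brush: Dusting brush standing loose in one compartment, handle down, bristles up: 142 mm tall, 30 mm across at the foot, 18 mm at the top. Origin at the centre of its foot, z up along it.
- file: Flat file standing loose in another compartment, handle down: 145 mm tall, handle 31 mm across, blade 12 x 4 mm. Origin at the centre of its foot, z up along it.
- saucer: Grey ceramic saucer, 120 mm across, 18 mm high, to be left alone. Origin at the centre of its underside.
- jar: Closed glass jar, 68 mm across, 95 mm high, to be left alone. Origin at the centre of its underside.
- movement_ring: Aluminium movement ring lying flat, 68 mm across, 12 mm high, to be left alone. Origin at the centre of its underside.
- watch_box: Wooden watch box, 75 x 65 x 50 mm, to be left alone. Origin at the centre of its underside.
- mug: White mug, 80 mm across, 85 mm high, handle to its +y, to be left alone. Origin at the centre of its underside.

How it is judged:
By the outcome, as a careful person would: the job done as asked, in the order asked, and still so for the second after the job is handed in, with the robot touching nothing.
It also fails if it takes over 64 s, if anything falls off the work surface, if the arm or the gripper's body presses on something with over 40 N, if the wrist force passes 120 N, or if a joint passes its speed limit or range.

### The arm

A 7-joint arm with a two-finger parallel gripper is mounted at the origin on the work surface. World frame = base frame: x ahead of the robot, y to its left, z up, the work surface at z = 0. Lengths are in m, angles in rad, forces in N, time in s.
With the tool pointing down it reaches from about 0.4 to 0.85 m from the base axis. Payload 10.4 kg.
Tool frame: the origin (TCP) lies at the very end of the fingers, on their centre line; the grasp point (between the pads) lies manip.hold_point_z behind it (manip.hold_point_z is the distance from the TCP to the grasp point, in m); z points along the fingers, y is the direction in which the jaws open and shut (so a half turn about z gives the same grasp; the last joint's range is limited). The gripper opens to 85 mm and grips with 20 to 120 N. Pads are 22 mm wide; open, the fingers measure 114 mm over their backs; the gripper's body (76 mm by 85 mm) begins 54 mm behind the grasp point. The pads swing forward as they close: fully open they stand 13 mm farther back than shut.
Start: joints at [1.135, 0.332, -0.065, 1.46, 0.022, 1.35, -0.088], TCP at [0.251, -0.573, 0.231] pointing down, gripper open.
Joint ranges: [-2.6, 2.6], [-0.5, 2.12], [-1.47, 1.34], [0.16, 2.42], [-1.27, 4.41], [0.06, 2.06], [-2.6, 2.6]. Speed limits (rad/s): [2.22, 2.22, 2.79, 2.79, 3.14, 3.14, 3.14].

### API

Orientations are given as a unit quaternion [x, y, z, w].
In Python, from workcell import manip gives the robot as it stands.
- The arm moves only by the tool jog_arm, never from a script. Its arguments are lists of equal length, an entry for each row: "translation": the shift along the world's x, y, z in mm, a list of three; "turn": the turn about the world's z in degrees. In form: {"translation": [[x, y, z], ...], "turn": [turn, ...]}. A call has 1 to 12 rows; each row is the pose to reach, as a shift and turn from the pose measured when the call began; what a row does not reach only later rows make up. A row lasts 1/12 s, in which the tool goes at most 41.7 mm and 7.16 degrees, less where a joint would pass 70% of its speed; a pose out of reach is approached as far as the arm can. A call with a gripper value outside its range is refused whole. "grip" is the finger opening in mm, from 0 to 85.4, set as the call begins (left out, the last holds). The fingers move at their own pace and stop on an object; "grip_force" is the grip in N (left out, the last holds). Time passes only in rows, so rows that repeat a pose let the fingers close. It gives the time, the measured TCP pose, the force and the opening at its end, in the units of the state.
- manip.get_obs(): the state, without advancing time (a new reading comes with each control period).
- manip.camera(name): name is "scene" or "top" or "wrist"; returns a dict with "frame" (420x560x3 uint8, red, green, blue), "mtx" (3x3 intrinsics, pixels), "pose" (4x4, takes a point from camera to world coordinates). Camera axes: x right, y down, z forward; pixel columns grow to the right and rows downward; lengths in m; the calibration is good to about 2 mm. A picture is of the moment at which its call begins. There is no depth.
- manip.hand_in(): hands the job in, once; it reports no verdict.
Trained networks look in a picture, given as the dict that the camera call returned (one of the last four; its "shot" number tells which), for a name from the list of things; names that differ only in an ending like _2 or _b are one class to them, and where a whole thing is asked for, a point or a joint stands for the part that bears it (a point fixed in the world has none). Each returns a list of dicts, best first, with "confidence" (0 to 1); they miss things now and then, are a little off and sometimes report something else, mostly with a low value. They report only what shows in the picture. A call takes as long as a camera call.
- manip.outline_of(picture, label): "mask" (420x560 bool, what is visible of it) and "extent" ([left, top, right, bottom] in pixels, round what is visible of it).
- manip.pinpoint(picture, label): "at" ([column, row] in pixels: a listed point, or the origin of a listed thing).
The state is a dict: "clock": time; "joint_pos": joint angles; "joint_velocities": joint speeds; "tau": joint torques, N m; "position": TCP position; "ee_rot": TCP orientation; "ft_force": force on the tool from outside, world axes, zero at the start; "torque": the same for the moment, N m; "grip_width": opening from 0.0 (shut) to 1.0 (fully open).
Only numpy, scipy, OpenCV 4.12 (cv2) and the standard library are available. Lean on these libraries where they do the work, as an engineer would, in place of code of your own. Each camera call takes 0.05 s, during which the arm holds its last target. There are 200 camera calls.

## Working session

There is one attempt and no reset: what is moved stays moved. The work goes in short steps, Python scripts to look and compute and a tool call to move; the robot and the scene stay as the last step left them, time stands still between calls to the robot, and variables do not carry over. Pictures are saved under pics/ and viewed, about 8 in all and at most 12, crops included, and the job is handed in when it is done.

Besides the shell and the picture viewer there is one more tool, called after "Request:" by a JSON object that holds its "op" and its "data". jog_arm: Moves the arm, as the interface text tells. Its arguments: {"type":"object","properties":{"translation":{"type":"array"},"turn":{"type":"array"},"grip":{"type":"number"},"grip_force":{"type":"number"}},"required":["translation","turn"]}

```bash
mkdir -p pics; cat > h.py <<'E'
import numpy as np, cv2
from workcell import manip
def ray(p,uv):
    d=np.linalg.inv(p["mtx"])@[uv[0],uv[1],1.]; P=np.array(p["pose"]); return P[:3,3],P[:3,:3]@d
def atz(p,uv,z):
    o,d=ray(p,uv); return o+d*(z-o[2])/d[2]
def proj(p,X):
    P=np.linalg.inv(p["pose"]); c=P[:3,:3]@np.array(X)+P[:3,3]; q=p["mtx"]@c; return q[:2]/q[2]
def tri(obs):
    A=np.zeros((3,3));b=np.zeros(3)
    for p,uv in obs:
        o,d=ray(p,uv); d=d/np.linalg.norm(d); M=np.eye(3)-np.outer(d,d); A+=M;b+=M@o
    return np.linalg.solve(A,b)
def pp(p,l):
    r=manip.pinpoint(p,l); return (np.array(r[0]["at"]),round(r[0]["confidence"],2)) if r else (None,0)
E
python3 - <<'E'
from h import *
print(manip.get_obs(), manip.hold_point_z)
s=manip.camera("scene");t=manip.camera("top")
cv2.imwrite("pics/a.png",np.vstack([s["frame"],t["frame"]])[:,:,::-1][:, :]) 
cv2.imwrite("pics/s.png",s["frame"][:,:,::-1]);cv2.imwrite("pics/t.png",t["frame"][:,:,::-1])
print(s["pose"][:3,3],t["pose"][:3,3])
for l in ["driver","driver_butt","driver_tip","mat","rest","rest_seat","rest_head","holder","cell0","cell1","cell2","brush","file","saucer","jar","movement_ring","watch_box","mug"]:
    a,ca=pp(s,l);b,cb=pp(t,l)
    X=tri([(s,a),(t,b)]) if a is not None and b is not None else None
    print(l,a,ca,b,cb,X if X is None else X.round(4))
E
```

```text
{'clock': 0.0, 'joint_pos': array([ 1.13538842,  0.33285323, -0.06470803,  1.46095419,  0.02159986,
        1.34989234, -0.0884736 ]), 'joint_velocities': array([-0.00063652,  0.00174682,  0.00328087, -0.00091718, -0.00023528,
       -0.00125224, -0.00029223]), 'tau': array([-1.95750495e-04, -6.25419259e+01,  4.92670492e-02, -3.91607237e+01,
        1.62912242e-02,  9.58540913e-03, -1.09939151e-04]), 'position': array([ 0.25058668, -0.57215202,  0.23052144]), 'ee_rot': array([ 9.78768318e-01,  2.04968491e-01, -1.75573108e-04, -6.83584338e-04]), 'ft_force': array([-0.53771833,  0.36687863, -0.64055529]), 'torque': array([-0.00436494,  0.02694019, -0.00075077]), 'grip_width': 1.000452364338429} 0.0187
[ 0.92621551 -0.55041602  0.80678353] [ 0.45096115 -0.03381783  1.11457567]
driver [296.3 171. ] 0.64 [165.4 229.9] 0.73 [ 0.5523  0.2634 -0.005 ]
driver_butt [297.1 193.6] 0.79 [205.7 217.9] 0.76 [0.5933 0.1644 0.0053]
driver_tip [295.8 147.7] 0.75 [136.6 245.1] 0.68 [0.5121 0.3303 0.0173]
mat [294.7 165.3] 0.91 [162.7 237.4] 0.59 [0.5365 0.271  0.0024]
rest [262.3 244.6] 0.92 [273.5 214
[... 228 characters left out ...]
[ 0.526  -0.3195  0.0032]
cell0 [162.7 305.8] 0.64 [373.1 251.8] 0.92 [ 0.5047 -0.2771  0.0078]
cell1 [162.7 305.8] 0.64 [373.1 251.8] 0.92 [ 0.5047 -0.2771  0.0078]
cell2 [162.7 305.8] 0.64 [373.1 251.8] 0.92 [ 0.5047 -0.2771  0.0078]
brush [159.9 322.7] 0.41 [405.5 238.7] 0.47 [ 0.5439 -0.3358  0.0634]
file None 0 [374.8 253.4] 0.66 None
saucer [315.8 288.7] 0.56 [299.6 152.6] 0.79 [ 0.7696 -0.0802  0.0079]
jar [338.5 243.6] 0.98 [237.7 156.5] 0.79 [ 0.7604  0.0848 -0.0184]
movement_ring [229.1 200.4] 0.79 [242.4 273.9] 0.72 [ 0.4459  0.0613 -0.002 ]
watch_box [254.4 369. ] 0.83 [381.9 168.4] 0.83 [ 0.7369 -0.2994 -0.0073]
mug [355.8 192.9] 0.92 [165.6 164.1] 0.66 [ 0.7331  0.2775 -0.0184]
```

View pics/s.png

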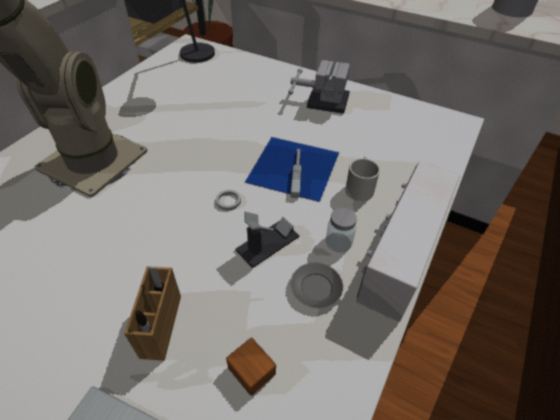

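View pics/t.png

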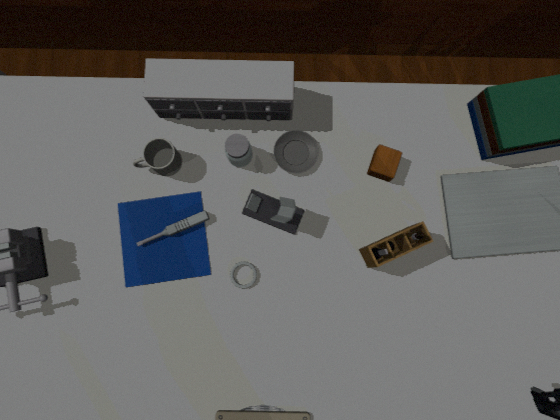

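```bash
python3 - <<'E'
from h import *
s=cv2.imread("pics/s.png");t=cv2.imread("pics/t.png")
c=lambda i,x,y,w,h:cv2.resize(i[y:y+h,x:x+w],(400,300),interpolation=cv2.INTER_CUBIC)
a=np.vstack([np.hstack([c(t,350,205,100,75),c(s,100,255,133,100)]),np.hstack([c(t,230,175,100,75),c(s,210,190,120,90)])])
cv2.imwrite("pics/c1.png",np.clip(a*1.6,0,255).astype(np.uint8))
E
```

```text
(no output)
```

View pics/c1.png

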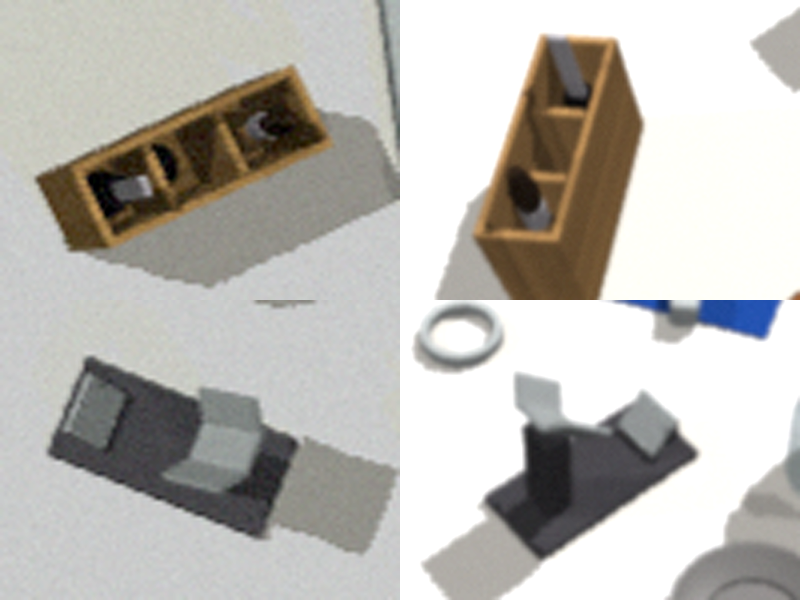

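```bash
cat >> h.py <<'E'
from scipy.optimize import least_squares
def fit(obs,x0):
    """obs: (pic,label pt local xyz); returns x,y,yaw deg, rms px"""
    def f(q):
        c,s=np.cos(q[2]),np.sin(q[2]); r=[]
        for p,uv,l in obs:
            X=[q[0]+c*l[0]-s*l[1],q[1]+s*l[0]+c*l[1],l[2]]; r+=list(proj(p,X)-uv)
        return np.array(r)
    o=least_squares(f,x0,loss="soft_l1",x_scale=[.01,.01,.05]); return o.x[:2].round(4),np.degrees(o.x[2]).round(1),f(o.x).reshape(-1,2).round(1).tolist()
E
cat > m.py <<'E'
from h import *
s=manip.camera("scene");t=manip.camera("top")
L={"rest":(0,0,0),"rest_seat":(0,0,.086),"rest_head":(-.078,0,.164)}
for ps in ([s,t],[s],[t]):
  print("rest",fit([(p,a,l) for p in ps for k,l in L.items() for a in [pp(p,k)[0]] if a is not None],[.6,-.02,1.25]))
D={"driver":(0,0,.015),"driver_butt":(.11,0,.015),"driver_tip":(-.084,0,.015)}
for ps in ([s,t],[s],[t]):
  print("driver",fit([(p,a,l) for p in ps for k,l in D.items() for a in [pp(p,k)[0]] if a is not None],[.55,.26,-1.1]))
for p in (s,t):
  print("holder",atz(p,pp(p,"holder")[0],0), [ (atz(p,r["at"],.005).round(4),round(r["confidence"],2)) for r in manip.pinpoint(p,"cell1")])
  m=manip.outline_of(p,"holder")[0]["mask"].astype(np.uint8)
  c=max(cv2.findContours(m,0,1)[0],key=cv2.contourArea); h=cv2.convexHull(c); h=cv2.approxPolyDP(h,1.5,True)[:,0]
  print([ (v.tolist(),atz(p,v,.113)[:2].round(3).tolist()) for v in h])
E
python3 m.py
```

```text
rest (array([ 0.6078, -0.0256]), np.float64(74.6), [[-3.3, 0.5], [-0.5, -0.2], [-0.2, -4.8], [0.1, -3.6], [1.5, 0.3], [-91.7, -27.6]])
rest (array([ 0.6099, -0.0266]), np.float64(76.1), [[-2.8, 1.2], [0.1, 0.4], [1.1, -3.6]])
rest (array([ 0.598 , -0.0262]), np.float64(46.1), [[0.3, 0.1], [1.7, 4.3], [-100.1, -8.6]])
driver (array([0.5501, 0.2534]), np.float64(-65.4), [[-1.2, 0.0], [-3.2, -1.9], [0.5, 3.7], [-0.2, -1.3], [-0.1, -4.1], [-0.2, 0.8]])
driver (array([0.5529, 0.2547]), np.float64(-62.3), [[-0.1, 0.1], [0.1, -1.7], [0.1, 3.7]])
driver (array([0.5467, 0.253 ]), np.float64(-69.0), [[-0.1, 0.0], [1.0, -0.2], [-0.8, 0.2]])
holder [ 0.52022725 -0.32037529  0.        ] [(array([ 0.5439, -0.3608,  0.005 ]), 0.97), (array([ 0.5045, -0.2785,  0.005 ]), 0.84), (array([0.7474, 0.2525, 0.005 ]), 0.74), (array([ 0.518 , -0.3164,  0.005 ]), 0.56)]
[([170, 267], [0.514, -0.24]), ([179, 292], [0.566, -0.277]), ([179, 300], [0.577, -0.291]), ([165, 356], [0.624, -0.389]), ([163, 359], [0.624, -0.395]), ([139, 358], [0.587, -0.414]), ([126, 337], [0.541, -0.396]), ([125, 330], [0.53, -0.387]), ([145, 268], [0.471, -0.266])]
holder [ 0.51723021 -0.31918557  0.        ] [(array([ 0.5424, -0.3528,  0.005 ]), 0.88), (array([ 0.5242, -0.3214,  0.005 ]), 0.87), (array([ 0.5017, -0.2702,  0.005 ]), 0.61)]
[([425, 225], [0.567, -0.374]), ([432, 239], [0.534, -0.389]), ([430, 242], [0.527, -0.384]), ([379, 266], [0.47, -0.264]), ([369, 267], [0.467, -0.241]), ([361, 249], [0.508, -0.223]), ([416, 223], [0.571, -0.353]), ([422, 222], [0.574, -0.367])]
```

Request:
{"op": "jog_arm", "data": {"translation": [[170,374,0],[170,374,0],[170,374,0],[170,374,0],[170,374,0],[170,374,0],[170,374,0],[170,374,0],[170,374,0],[170,374,0],[335,748,-30],[335,748,-30]], "turn": [45,45,45,45,45,45,45,45,45,45,90,90]}}

```text
clock: 4.5
position: [0.4548, -0.1209, 0.2257]
ee_rot: [0.748, 0.664, 0.0, 0.001]
ft_force: [1.0, -0.7, 0.9]
grip_width: 1.003
```

```bash
python3 - <<'E'
from h import *
o=manip.get_obs();print(o["clock"],o["position"],o["joint_pos"].round(2),o["ft_force"])
E
```

```text
4.5 [ 0.45476027 -0.12087462  0.22566376] [ 0.71  0.02 -0.55  1.84  0.01  1.28  0.04] [ 1.04082535 -0.72261173  0.86373219]
```

Request:
{"op": "jog_arm", "data": {"translation": [[130,297,-20],[130,297,-20],[130,297,-20],[130,297,-20],[130,297,-20],[130,297,-20],[130,297,-20],[130,297,-20],[130,297,-20],[130,297,-20],[130,297,-20]], "turn": [31,31,31,31,31,31,31,31,31,31,31]}}

```text
clock: 5.42
position: [0.5847, 0.1757, 0.2054]
ee_rot: [0.543, 0.84, 0.0, 0.001]
ft_force: [-0.5, -0.8, 0.1]
grip_width: 0.995
```

```bash
cat > w.py <<'E'
from h import *
import sys
o=manip.get_obs();q=o["ee_rot"];R=__import__("scipy.spatial.transform",fromlist=["Rotation"]).Rotation.from_quat(q).as_matrix()
print(round(o["clock"],2),o["position"].round(4),"jaw",np.degrees(np.arctan2(R[1,1],R[0,1])).round(1),"tilt z",R[:,2].round(3),o["grip_width"].round(3),o["ft_force"].round(1),o["joint_pos"].round(2))
E
cat > d.py <<'E'
from w import *
w=manip.camera("wrist"); cv2.imwrite("pics/w1.png",w["frame"][:,:,::-1]); print(w["pose"][:3].round(3))
D={"driver":(0,0,.015),"driver_butt":(.11,0,.015),"driver_tip":(-.084,0,.015)}
a=[(w,pp(w,k)[0],l) for k,l in D.items()]; a=[x for x in a if x[1] is not None]
for x in a: print(x[1:],atz(w,x[1],.015).round(4))
print(fit(a,[.55,.253,-1.14]))
m=manip.outline_of(w,"driver")
if m:
  v=np.argwhere(m[0]["mask"])[:,::-1]; X=np.array([atz(w,u,.015)[:2] for u in v]); vx=cv2.fitLine(X.astype(np.float32),2,0,.01,.01).ravel(); print("line",vx.round(4),np.degrees(np.arctan2(vx[1],vx[0])),m[0]["confidence"],m[0]["extent"])
E
python3 d.py
```

```text
Traceback (most recent call last):
  File "d.py", line 1, in <module>
    from w import *
  File "w.py", line 4, in <module>
    print(round(o["clock"],2),o["position"].round(4),"jaw",np.degrees(np.arctan2(R[1,1],R[0,1])).round(1),"tilt z",R[:,2].round(3),o["grip_width"].round(3),o["ft_force"].round(1),o["joint_pos"].round(2))
                                                                                                                                   ^^^^^^^^^^^^^^^^^^^^^
AttributeError: 'float' object has no attribute 'round'
```

```bash
sed -i 's/o\["grip_width"\].round(3)/round(o["grip_width"]*85.4,1)/' w.py; python3 d.py
```

```text
5.42 [0.5847 0.1757 0.2054] jaw 24.2 tilt z [ 0.001 -0.001 -1.   ] 85.0 [-0.5 -0.8  0.1] [ 0.22  0.41 -0.76  1.51  0.29  1.34 -0.14]
[[ 0.912  0.392  0.122  0.554]
 [ 0.41  -0.871 -0.27   0.245]
 [ 0.     0.296 -0.955  0.349]]
(array([284. ,  86.8]), (0, 0, 0.015)) [0.5515 0.2575 0.015 ]
(array([283.7, 206.4]), (0.11, 0, 0.015)) [0.597  0.1565 0.015 ]
(array([0.5517, 0.2572]), np.float64(-65.8), [[-0.0, 0.4], [0.0, -0.5]])
line [ 0.4142 -0.9102  0.5639  0.2263] -65.52896 0.67 [269.0, 0.0, 297.9, 214.4]
```

View pics/w1.png

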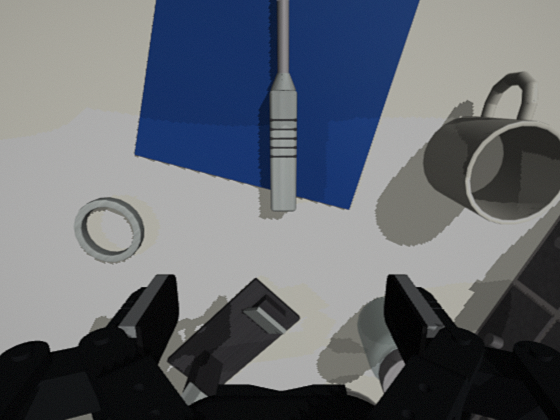

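Request:
{"op": "jog_arm", "data": {"translation": [[1,4,-40],[1,4,-80],[1,4,-120],[1,4,-155],[1,4,-180],[1,4,-195],[1,4,-199],[1,4,-199]], "turn": [0,0,0,0,0,0,0,0]}}

```text
clock: 6.33
position: [0.586, 0.1784, 0.007]
ee_rot: [0.544, 0.839, 0.0, 0.001]
ft_force: [0.1, 0.3, 0.4]
grip_width: 1.0
```

Request:
{"op": "jog_arm", "data": {"translation": [[0,0,0],[0,0,0],[0,0,0],[0,0,0],[0,0,0],[0,0,0],[0,0,0],[0,0,0]], "turn": [0,0,0,0,0,0,0,0], "grip": 10, "grip_force": 70}}

```text
clock: 7.0
position: [0.5866, 0.1786, 0.008]
ee_rot: [0.544, 0.839, 0.001, 0.001]
ft_force: [-0.5, -1.4, 6.1]
grip_width: 0.265
```

Request:
{"op": "jog_arm", "data": {"translation": [[0,0,20],[0,0,60],[0,0,100],[0,-40,140],[0,-80,180],[0,-120,215],[0,-160,215],[0,-160,215],[0,-160,215]], "turn": [0,0,0,0,-7,-14,-21,-28,-35]}}

```text
clock: 7.75
position: [0.588, 0.0098, 0.2258]
ee_rot: [0.776, 0.631, 0.0, 0.004]
ft_force: [0.8, -1.2, -1.1]
grip_width: 0.261
```

```bash
cat > r.py <<'E'
from w import *
s=manip.camera("scene");t=manip.camera("top");w=manip.camera("wrist")
a=np.hstack([w["frame"],s["frame"]])[:,:,::-1]
cv2.imwrite("pics/r1.png",cv2.resize(a,(800,300),interpolation=cv2.INTER_AREA))
c=[atz(t,v,.008)[:2] for v in [(252.5,189.2),(242,213),(296.2,233.7),(304.5,210)]]
print(np.round(c,4),np.mean(c,0), [np.degrees(np.arctan2(*(c[i]-c[j])[::-1])).round(1) for i,j in((0,3),(1,2),(0,1),(3,2))],[np.linalg.norm(c[i]-c[j]).round(3) for i,j in((0,3),(1,2),(0,1),(3,2))])
L={"rest":(0,0,0),"rest_seat":(0,0,.086),"rest_head":(-.078,0,.164)}
for k,l in L.items():
  for n,p in (("w",w),):
    u,cf=pp(p,k)
    if u is not None: print(k,n,u,cf,atz(p,u,l[2]).round(4))
E
python3 r.py
```

```text
7.75 [0.588  0.0098 0.2258] jaw -11.8 tilt z [ 0.006 -0.007 -1.   ] 22.3 [ 0.8 -1.2 -1.1] [ 0.41  0.31 -0.62  1.55  0.19  1.34 -0.44]
[[ 0.6655  0.0402]
 [ 0.602   0.0658]
 [ 0.5505 -0.0759]
 [ 0.6128 -0.0967]] [ 0.60769898 -0.01662673] [np.float64(69.0), np.float64(70.1), np.float64(-21.9), np.float64(-18.5)] [np.float64(0.147), np.float64(0.151), np.float64(0.068), np.float64(0.066)]
rest w [304.3 208.7] 0.67 [ 0.6055 -0.0229  0.    ]
rest_seat w [311.9 238.2] 0.7 [ 0.6064 -0.0231  0.086 ]
rest_head w [278.8 336.8] 0.42 [ 0.5711 -0.0571  0.164 ]
```

View pics/r1.png

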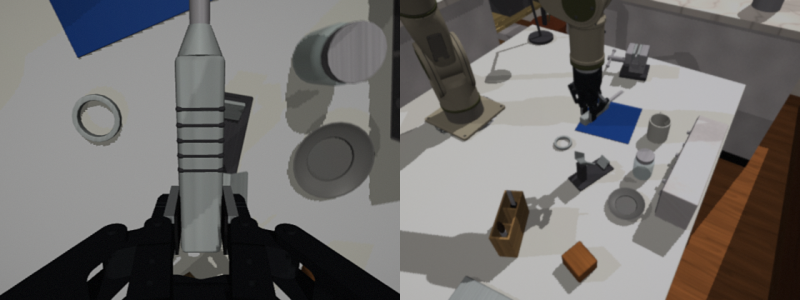

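Request:
{"op": "jog_arm", "data": {"translation": [[-20,-20,10],[-43,-43,20],[-70,-70,30],[-86,-86,30],[-86,-86,30],[-86,-86,30]], "turn": [-2,-4,-6,-8,-8,-8]}}

```text
clock: 8.55
position: [0.4996, -0.0663, 0.2524]
ee_rot: [0.812, 0.584, -0.001, 0.001]
ft_force: [0.5, 0.7, -1.4]
grip_width: 0.263
```

```bash
cat > r2.py <<'E'
from w import *
w=manip.camera("wrist")
cv2.imwrite("pics/r2.png",np.clip(w["frame"][:,:,::-1]*1.5,0,255).astype(np.uint8))
np.savez("r2.npz",mtx=w["mtx"],pose=w["pose"])
L={"rest":(0,0,0),"rest_seat":(0,0,.086),"rest_head":(-.078,0,.164)}
for k,l in L.items():
    u,cf=pp(w,k)
    if u is not None: print(k,u,cf,atz(w,u,l[2]).round(4))
E
python3 r2.py
```

```text
8.55 [ 0.4996 -0.0663  0.2524] jaw -18.5 tilt z [ 0.001 -0.003 -1.   ] 22.5 [ 0.5  0.7 -1.4] [ 0.59  0.09 -0.57  1.72  0.05  1.35 -0.32]
rest [360.5 101.2] 0.84 [ 0.6046 -0.0213  0.    ]
```

View pics/r2.png

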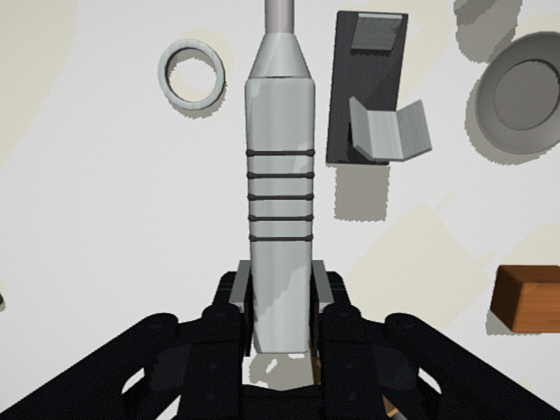

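```bash
python3 - <<'E'
from h import *
w=dict(np.load("r2.npz"))
B=[((338,11),(.075,.035)),((408,15),(.075,-.035)),((327,162),(-.075,.035)),((390,165),(-.075,-.035))]
for u,l in B: print(atz(w,u,.008)[:2].round(4))
print(fit([(w,np.array(u),(*l,.008)) for u,l in B],[.606,-.02,1.22]))
T=[((368,158),(-.044,.014)),((404,161),(-.044,-.014))]
for u,l in T: print(atz(w,u,.113)[:2].round(4))
print(fit([(w,np.array(u),(*l,.008)) for u,l in B]+[(w,np.array(u),(*l,.113)) for u,l in T],[.606,-.02,1.22]))
for u in [(263,352),(309,352),(246,80),(313,80)]: print(atz(w,u,.271)[:2].round(4),atz(w,u,.283)[:2].round(4))
E
```

```text
[0.6035 0.0676]
[0.6674 0.0425]
[ 0.5518 -0.0708]
[ 0.6167 -0.0961]
(array([ 0.6098, -0.0145]), np.float64(69.6), [[-0.5, -0.3], [1.1, -1.7], [-0.4, 1.8], [0.0, 0.8]])
[ 0.5763 -0.0573]
[ 0.603  -0.0688]
(array([ 0.6082, -0.0152]), np.float64(68.9), [[-1.0, 0.7], [0.4, 0.3], [-2.4, 2.5], [-2.1, 2.3], [1.8, -8.4], [0.9, -9.8]])
[ 0.485 -0.087] [ 0.4888 -0.078 ]
[ 0.5033 -0.0932] [ 0.5053 -0.0836]
[0.5153 0.0161] [0.5162 0.0151]
[0.5363 0.009 ] [0.5351 0.0088]
```

Request:
{"op": "jog_arm", "data": {"translation": [[30,-12,0],[60,-24,0],[78,-31,-20],[78,-31,-60],[78,-31,-95],[78,-31,-115],[78,-31,-125],[78,-31,-125]], "turn": [-1,-2,-2,-2,-2,-2,-2,-2]}}

```text
clock: 9.42
position: [0.5776, -0.0945, 0.1245]
ee_rot: [0.821, 0.571, -0.001, -0.001]
ft_force: [-0.4, -0.3, -1.4]
grip_width: 0.263
```

Request:
{"op": "jog_arm", "data": {"translation": [[0,0,-2],[0,0,-4],[0,0,-6]], "turn": [0,0,0]}}

```text
clock: 9.67
position: [0.5786, -0.0943, 0.1199]
ee_rot: [0.821, 0.572, -0.001, -0.0]
ft_force: [-0.2, -0.5, -2.0]
grip_width: 0.263
```

```bash
python3 - <<'E'
from w import *
s=manip.camera("scene");w=manip.camera("wrist")
a=cv2.resize(s["frame"][170:290,180:340],(400,300),interpolation=cv2.INTER_CUBIC)
b=cv2.resize(w["frame"],(400,300))
cv2.imwrite("pics/p1.png",np.clip(np.hstack([a,b])[:,:,::-1]*1.4,0,255).astype(np.uint8))
E
```

```text
9.67 [ 0.5786 -0.0943  0.1199] jaw -20.3 tilt z [-0.002 -0.    -1.   ] 22.5 [-0.2 -0.5 -2. ] [ 0.52  0.39 -0.54  1.68  0.22  1.14 -0.43]
```

View pics/p1.png

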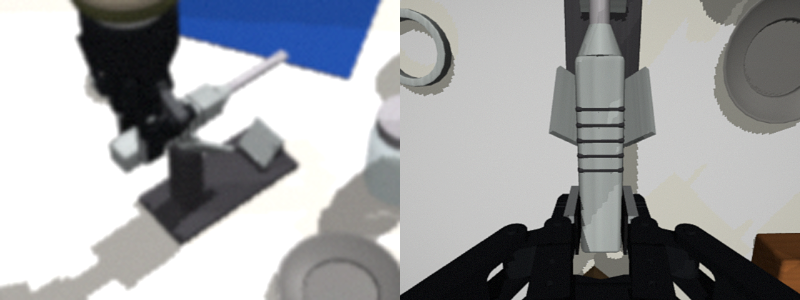

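Request:
{"op": "jog_arm", "data": {"translation": [[-2,-5,0],[-2,-5,-2],[-2,-5,-3],[-2,-5,-4]], "turn": [0,0,0,0]}}

```text
clock: 10.1
position: [0.5765, -0.1009, 0.1166]
ee_rot: [0.821, 0.571, -0.001, 0.0]
ft_force: [-6.7, -4.9, 15.5]
grip_width: 0.265
```

Request:
{"op": "jog_arm", "data": {"translation": [[0,0,1],[0,0,1]], "turn": [0,0]}}

```text
clock: 10.27
position: [0.5768, -0.1012, 0.1182]
ee_rot: [0.821, 0.571, -0.001, 0.001]
ft_force: [-0.3, 0.0, -2.2]
grip_width: 0.263
```

Request:
{"op": "jog_arm", "data": {"translation": [[0,0,1],[0,0,1],[0,0,1],[0,0,1],[0,0,1],[0,0,1],[0,0,1],[0,0,1]], "turn": [0,0,0,0,0,0,0,0], "grip": 36, "grip_force": 20}}

```text
clock: 10.93
position: [0.5768, -0.1012, 0.1192]
ee_rot: [0.821, 0.571, -0.001, 0.001]
ft_force: [-0.3, -0.1, -0.2]
grip_width: 0.421
```

```bash
python3 - <<'E'
from w import *
s=manip.camera("scene");w=manip.camera("wrist")
a=cv2.resize(s["frame"][170:290,180:340],(400,300),interpolation=cv2.INTER_CUBIC)
b=cv2.resize(w["frame"],(400,300))
cv2.imwrite("pics/p2.png",np.clip(np.hstack([a,b])[:,:,::-1]*1.4,0,255).astype(np.uint8))
E
```

```text
10.93 [ 0.5768 -0.1012  0.1192] jaw -20.4 tilt z [-0.    -0.002 -1.   ] 36.0 [-0.3 -0.1 -0.2] [ 0.53  0.39 -0.53  1.68  0.22  1.13 -0.42]
```

View pics/p2.png

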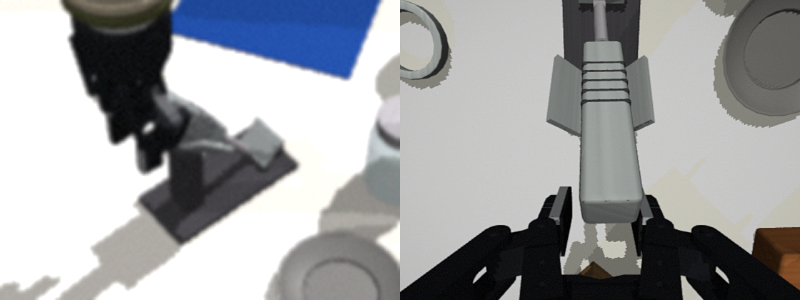

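Request:
{"op": "jog_arm", "data": {"translation": [[0,0,0],[0,0,0],[0,0,15],[0,0,45],[-3,-10,85],[-6,-20,110],[-6,-20,110]], "turn": [0,0,0,0,0,0,0], "grip": 70}}

```text
clock: 11.62
position: [0.5728, -0.1236, 0.2353]
ee_rot: [0.822, 0.57, 0.002, 0.004]
ft_force: [-0.4, -0.8, 1.2]
grip_width: 0.821
```

```bash
cat > b.py <<'E'
from w import *
s=manip.camera("scene");w=manip.camera("wrist")
cv2.imwrite("pics/p3.png",np.clip(w["frame"][:,:,::-1]*1.5,0,255).astype(np.uint8))
np.savez("p3.npz",mtx=w["mtx"],pose=w["pose"])
print("expected",[proj(w,X).round(1).tolist() for X in ([.5815,-.0882,.164],[.609,-.0152,.086],[.6299,.0403,.027])])
for k in ("driver_butt","driver","driver_tip"):
  a,ca=pp(w,k);b,cb=pp(s,k); print(k,a,ca,b,cb,tri([(w,a),(s,b)]).round(4) if a is not None and b is not None else None)
E
python3 b.py
```

```text
11.62 [ 0.5728 -0.1236  0.2353] jaw -20.5 tilt z [ 0.008 -0.005 -1.   ] 70.1 [-0.4 -0.8  1.2] [ 0.58  0.28 -0.54  1.55  0.15  1.34 -0.34]
expected [[274.8, 171.8], [275.8, 49.0], [276.3, -16.8]]
driver_butt [280.8 158.7] 0.92 [240.1 212.6] 0.75 [ 0.5866 -0.0825  0.1655]
driver [277.6  55.1] 0.84 [263.8 223.3] 0.86 [ 0.6073 -0.0203  0.0801]
driver_tip [273.9   4.7] 0.8 [279.5 228.3] 0.57 [0.6222 0.0266 0.0212]
```

View pics/p3.png

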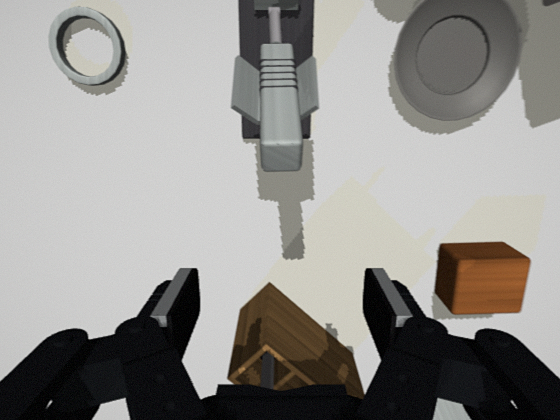

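Request:
{"op": "jog_arm", "data": {"translation": [[10,30,0],[18,54,-10],[18,54,-45],[18,54,-75],[18,54,-95],[18,54,-105],[18,54,-108],[18,54,-108]], "turn": [1.5,1.5,1.5,1.5,1.5,1.5,1.5,1.5]}}

```text
clock: 12.68
position: [0.5883, -0.0666, 0.1199]
ee_rot: [0.813, 0.582, -0.001, -0.0]
ft_force: [0.3, -0.1, 0.6]
grip_width: 0.819
```

Request:
{"op": "jog_arm", "data": {"translation": [[0,0,0],[0,0,0],[0,0,0],[0,0,0],[0,0,0],[0,0,0],[0,0,0],[0,0,0]], "turn": [0,0,0,0,0,0,0,0], "grip": 10, "grip_force": 40}}

```text
clock: 13.35
position: [0.5892, -0.0669, 0.1208]
ee_rot: [0.814, 0.582, -0.001, 0.0]
ft_force: [0.9, -2.2, 5.1]
grip_width: 0.28
```

Request:
{"op": "jog_arm", "data": {"translation": [[0,0,15],[0,0,45],[0,0,80],[0,0,115],[-20,-25,150],[-45,-55,180],[-70,-85,180],[-95,-120,180],[-120,-155,180],[-145,-190,180],[-165,-225,180],[-180,-260,180]], "turn": [0,0,0,0,-6,-12,-18,-24,-30,-36,-42,-45]}}

```text
clock: 14.35
position: [0.41, -0.3211, 0.3007]
ee_rot: [0.975, 0.223, -0.001, -0.0]
ft_force: [0.6, -0.4, -1.5]
grip_width: 0.274
```

```bash
python3 w.py
```

```text
14.35 [ 0.41   -0.3211  0.3007] jaw -64.2 tilt z [-0.003 -0.    -1.   ] 23.4 [ 0.6 -0.4 -1.5] [ 0.86  0.09 -0.3   1.61  0.03  1.45 -0.57]
```

```bash
python3 - <<'E'
from w import *
w=manip.camera("wrist")
cv2.imwrite("pics/h1.png",np.clip(w["frame"][:,:,::-1]*1.7,0,255).astype(np.uint8))
np.savez("h1.npz",mtx=w["mtx"],pose=w["pose"]); print(w["pose"][:3].round(3))
for k,z in (("holder",0),("cell1",.005)):
  for r in manip.pinpoint(w,k): print(k,r["at"],round(r["confidence"],2),atz(w,r["at"],z).round(4))
for k in ("driver_butt","driver","driver_tip"): print(k,pp(w,k))
E
```

```text
14.35 [ 0.41   -0.3211  0.3007] jaw -64.2 tilt z [-0.003 -0.    -1.   ] 23.4 [ 0.6 -0.4 -1.5] [ 0.86  0.09 -0.3   1.61  0.03  1.45 -0.57]
[[ 0.435 -0.859 -0.27   0.479]
 [-0.9   -0.416 -0.128 -0.288]
 [-0.002  0.299 -0.954  0.444]]
holder [317.3, 76.3] 0.64 [ 0.5214 -0.3137  0.    ]
cell1 [277.4, 72.9] 0.95 [ 0.5041 -0.2702  0.005 ]
cell1 [320.5, 75.0] 0.86 [ 0.5238 -0.3161  0.005 ]
cell1 [361.0, 75.4] 0.65 [ 0.5438 -0.3585  0.005 ]
driver_butt (array([278.5, 398.9]), 0.96)
driver (array([280.4, 152.3]), 0.92)
driver_tip (array([318.9,  75.3]), 0.72)
```

View pics/h1.png

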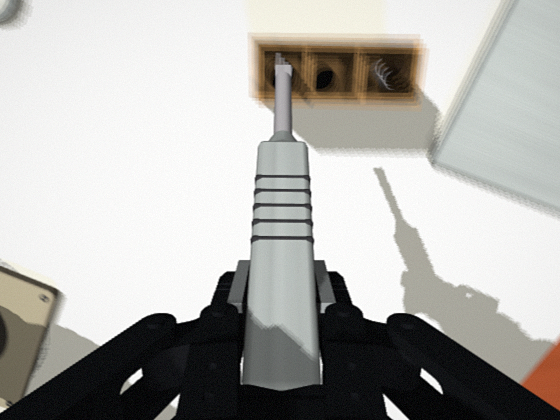

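Request:
{"op": "jog_arm", "data": {"translation": [[-10,-30,0],[-20,-58,0],[-20,-58,0],[-20,-58,0],[-20,-58,0]], "turn": [-0.5,-1,-1,-1,-1]}}

```text
clock: 15.07
position: [0.3938, -0.3754, 0.3002]
ee_rot: [0.976, 0.22, -0.001, -0.001]
ft_force: [0.0, 0.1, -0.8]
grip_width: 0.276
```

```bash
python3 - <<'E'
from w import *
w=manip.camera("wrist"); np.savez("h2.npz",mtx=w["mtx"],pose=w["pose"])
g=w["frame"][:,:,::-1]
cv2.imwrite("pics/h2.png",cv2.resize(np.clip(g[0:210,140:420]*1.5,0,255).astype(np.uint8),(800,600),interpolation=cv2.INTER_CUBIC))
for k,z in (("holder",0),("cell1",.005)):
  for r in manip.pinpoint(w,k): print(k,r["at"],round(r["confidence"],2),atz(w,r["at"],z).round(4))
for k in ("driver_butt","driver","driver_tip"): print(k,pp(w,k))
h=dict(np.load("h1.npz"))
for u in [(252,38),(420,40),(418,102),(252,100)]: print(atz(h,u,.113)[:2].round(4))
E
```

```text
15.07 [ 0.3938 -0.3754  0.3002] jaw -64.6 tilt z [-0.002  0.001 -1.   ] 23.5 [ 0.   0.1 -0.8] [ 0.91  0.14 -0.26  1.55  0.04  1.45 -0.48]
holder [284.0, 40.8] 0.64 [ 0.5229 -0.3166  0.    ]
cell1 [241.9, 39.9] 0.82 [ 0.5027 -0.2736  0.005 ]
cell1 [284.0, 36.0] 0.77 [ 0.5266 -0.3147  0.005 ]
cell1 [321.9, 39.1] 0.67 [ 0.542  -0.3546  0.005 ]
driver_butt (array([278.7, 394.4]), 0.73)
driver (array([281.8, 153.6]), 0.85)
driver_tip (array([282.4,  65.8]), 0.84)
[ 0.5135 -0.2432]
[ 0.5742 -0.3723]
[ 0.5307 -0.3979]
[ 0.4678 -0.2639]
```

View pics/h2.png

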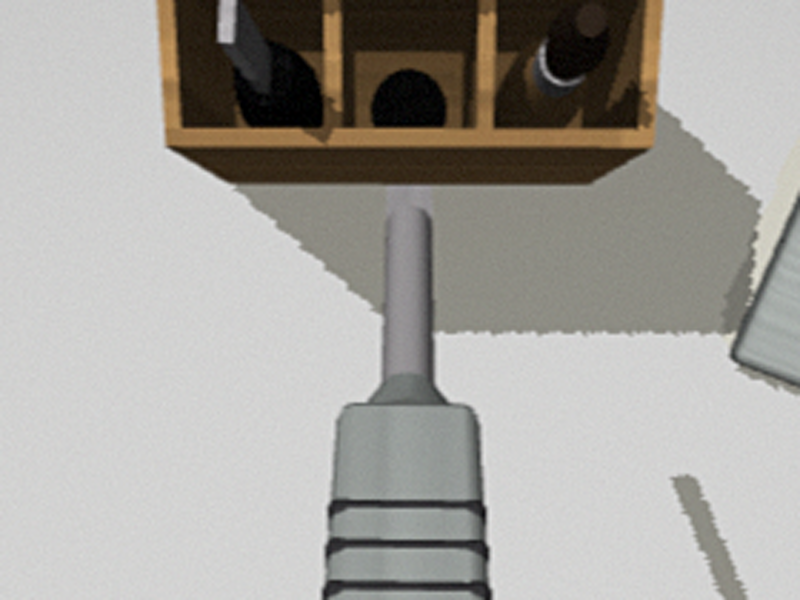

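```bash
python3 - <<'E'
from h import *
w=dict(np.load("h2.npz")); T=np.array([.3938,-.3754,.3002+.0187]); a=np.radians(25.2); d=np.array([np.cos(a),np.sin(a),0])
def f(q):
    u=d*np.cos(q[0])-np.array([0,0,np.sin(q[0])]); G=T+np.array([0,0,q[2]])
    r=[]
    for x,uv in ((0,(281.8,153.6)),(-.084,(282.4,65.8)),(.11,(278.7,394.4))): r.append((proj(w,G+u*(q[1]-x))-uv)[1])
    return r
o=least_squares(f,[.78,.078,0]);print(np.degrees(o.x[0]),o.x,o.fun)
o2=least_squares(lambda q:f([q[0],q[1],0])[:2],[.78,.078]);print(np.degrees(o2.x[0]),o2.x,o2.fun)
C=np.array([.5218,-.318])
for u,l in [((197.8,51.5),1),((370,51.5),-1)]: print(atz(w,u,.113)[:2].round(4))
for u in [((333/2.857+140),51.5),((487/2.857+140),51.5)]: print(atz(w,u,.113)[:2].round(4))
E
```

```text
55.81057402119471 [0.97407827 0.09100879 0.02049126] [-8.52651283e-14 -1.56319402e-13  5.68434189e-14]
53.602784428728256 [0.93554508 0.08325979] [-1.42108547e-13 -4.26325641e-14]
[ 0.4684 -0.2601]
[ 0.5317 -0.3933]
[ 0.49   -0.3056]
[ 0.5098 -0.3473]
```

Request:
{"op": "jog_arm", "data": {"translation": [[20,8,0],[42,18,-10],[42,18,-35],[42,18,-60],[42,18,-78],[42,18,-88],[42,18,-88]], "turn": [0,0,0,0,0,0,0]}}

```text
clock: 15.95
position: [0.4344, -0.3575, 0.2104]
ee_rot: [0.976, 0.219, -0.002, -0.002]
ft_force: [-0.1, -0.6, -1.4]
grip_width: 0.274
```

```bash
cat > k.py <<'E'
from w import *
import sys
w=manip.camera("wrist");s=manip.camera("scene")
b=cv2.resize(w["frame"],(400,300)); a=cv2.resize(s["frame"][230:365,80:260],(400,300),interpolation=cv2.INTER_CUBIC)
cv2.imwrite("pics/%s.png"%sys.argv[1],np.clip(np.hstack([a,b])[:,:,::-1]*1.5,0,255).astype(np.uint8))
a=np.radians(25.2); d=np.array([np.cos(a),np.sin(a),0]);n=np.array([-d[1],d[0],0]);C=np.array([.5225,-.3175,0]);T=o["position"]
print("tcp along/lat",((T-C)@d*1e3).round(1),((T-C)@n*1e3).round(1))
for k in ("driver_butt","driver","driver_tip"):
  A,ca=pp(w,k);B,cb=pp(s,k)
  if A is not None and B is not None: X=tri([(w,A),(s,B)]);print(k,A,ca,B,cb,"along,lat,z",((X-C)@d*1e3).round(1),((X-C)@n*1e3).round(1),(X[2]*1e3).round(1))
  else: print(k,A,ca,B,cb)
E
python3 k.py i1
```

```text
15.95 [ 0.4344 -0.3575  0.2104] jaw -64.6 tilt z [-0.005  0.003 -1.   ] 23.4 [-0.1 -0.6 -1.4] [ 0.85  0.23 -0.29  1.64  0.07  1.29 -0.57]
tcp along/lat -96.7 1.3
driver_butt [281.3 398. ] 0.65 [ 59.4 244.6] 0.97 along,lat,z -111.6 1.7 265.7
driver [283.2 153.8] 0.79 [113.6 280.7] 0.75 along,lat,z -47.7 -0.1 170.7
driver_tip [284.   64.2] 0.77 [148.2 300. ] 0.65 along,lat,z 1.2 -0.2 109.0
```

Request:
{"op": "jog_arm", "data": {"translation": [[5,2,-5],[9,4,-12],[9,4,-12]], "turn": [0,0,0]}}

```text
clock: 16.6
position: [0.4451, -0.3532, 0.1997]
ee_rot: [0.976, 0.22, -0.001, -0.001]
ft_force: [0.5, 0.8, -1.3]
grip_width: 0.273
```

Request:
{"op": "jog_arm", "data": {"translation": [[5,2,0],[10,4,0],[15,7,0],[20,9,0],[20,9,0]], "turn": [0,0,0,0,0]}}

```text
clock: 17.02
position: [0.4657, -0.3441, 0.1998]
ee_rot: [0.975, 0.22, -0.001, -0.001]
ft_force: [-1.2, -2.9, -2.9]
grip_width: 0.277
```

Request:
{"op": "jog_arm", "data": {"translation": [[7,3,2],[14,6,4],[22,10,6],[30,14,8],[38,18,10],[46,22,11],[46,22,11]], "turn": [0,0,0,0,0,0,0]}}

```text
clock: 17.6
position: [0.5138, -0.3203, 0.2109]
ee_rot: [0.975, 0.221, -0.0, -0.001]
ft_force: [-1.1, 0.1, -0.8]
grip_width: 0.276
```

```bash
python3 k.py i2
```

```text
17.6 [ 0.5138 -0.3203  0.2109] jaw -64.4 tilt z [-0.001  0.001 -1.   ] 23.5 [-1.1  0.1 -0.8] [ 0.74  0.32 -0.32  1.53  0.1   1.31 -0.72]
tcp along/lat -9.1 1.1
driver_butt None 0 [120.2 246.8] 0.96
driver [284.  209.6] 0.88 [144.3 285.6] 0.63 along,lat,z 6.3 -0.4 160.1
driver_tip [281.1 159.4] 0.94 [160.7 306.3] 0.97 along,lat,z 22.3 0.9 85.3
```

Request:
{"op": "jog_arm", "data": {"translation": [[6,3,1],[12,6,2],[18,9,3],[24,11,3],[26,12,3],[26,12,3]], "turn": [0,0,0,0,0,0]}}

```text
clock: 18.5
position: [0.5384, -0.3095, 0.2137]
ee_rot: [0.975, 0.221, -0.001, -0.001]
ft_force: [-0.9, -1.1, -1.1]
grip_width: 0.273
```

```bash
python3 k.py i3
```

```text
18.5 [ 0.5384 -0.3095  0.2137] jaw -64.5 tilt z [-0.002  0.001 -1.   ] 23.3 [-0.9 -1.1 -1.1] [ 0.7   0.35 -0.33  1.48  0.12  1.33 -0.76]
tcp along/lat 17.8 0.4
driver_butt [280.8 354.2] 0.95 [142.3 247.3] 0.69 along,lat,z 28.4 0.6 276.5
driver [281.3 230. ] 0.93 [154.5 286.6] 0.66 along,lat,z 21.6 0.6 157.6
driver_tip [280.9 199.6] 0.58 [158.7 306.1] 0.69 along,lat,z 17.2 0.8 84.4
```

Request:
{"op": "jog_arm", "data": {"translation": [[-8,-4,0],[-17,-8,0],[-17,-8,-10],[-17,-8,-20],[-17,-8,-30],[-17,-8,-35],[-17,-8,-35],[-17,-8,-35]], "turn": [0,0,0,0,0,0,0,0]}}

```text
clock: 19.57
position: [0.5207, -0.3175, 0.1782]
ee_rot: [0.975, 0.22, -0.001, -0.001]
ft_force: [0.3, 0.2, -1.2]
grip_width: 0.278
```

```bash
python3 k.py i4
```

```text
19.57 [ 0.5207 -0.3175  0.1782] jaw -64.5 tilt z [-0.003  0.002 -1.   ] 23.7 [ 0.3  0.2 -1.2] [ 0.73  0.35 -0.32  1.56  0.12  1.25 -0.74]
tcp along/lat -1.6 0.8
driver_butt [278.7 353. ] 0.82 [134.5 262.5] 0.87 along,lat,z 3.5 1.0 232.1
driver [280. 228.] 0.69 [146.6 298.1] 0.81 along,lat,z -2.5 1.8 110.8
driver_tip [281.5 195.9] 0.56 [152.5 316.1] 0.96 along,lat,z -2.8 0.5 41.6
```

View pics/i4.png

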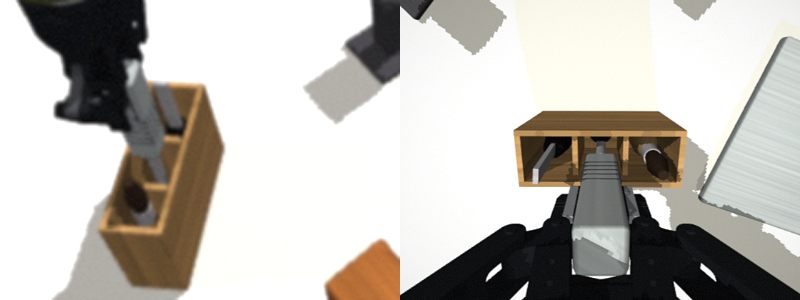

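Request:
{"op": "jog_arm", "data": {"translation": [[0,0,-8],[0,0,-16],[0,0,-20],[0,0,-22],[0,0,-24],[0,0,-24]], "turn": [0,0,0,0,0,0]}}

```text
clock: 20.47
position: [0.5206, -0.3179, 0.1545]
ee_rot: [0.975, 0.22, -0.001, -0.001]
ft_force: [0.3, -0.4, -0.8]
grip_width: 0.275
```

Request:
{"op": "jog_arm", "data": {"translation": [[0,0,-1],[0,0,-2],[0,0,-3],[0,0,-4],[0,0,-4]], "turn": [0,0,0,0,0]}}

```text
clock: 20.88
position: [0.5206, -0.3178, 0.1503]
ee_rot: [0.975, 0.22, -0.001, -0.001]
ft_force: [0.1, -0.6, -0.5]
grip_width: 0.278
```

Request:
{"op": "jog_arm", "data": {"translation": [[0,0,-1],[0,0,-2],[0,0,-3],[0,0,-4],[0,0,-4]], "turn": [0,0,0,0,0]}}

```text
clock: 21.3
position: [0.5205, -0.3178, 0.1461]
ee_rot: [0.975, 0.22, -0.001, -0.001]
ft_force: [0.4, -0.1, -2.2]
grip_width: 0.278
```

```bash
python3 k.py i5
```

```text
21.3 [ 0.5205 -0.3178  0.1461] jaw -64.6 tilt z [-0.003  0.001 -1.   ] 23.7 [ 0.4 -0.1 -2.2] [ 0.73  0.38 -0.32  1.59  0.13  1.19 -0.74]
tcp along/lat -1.9 0.6
driver_butt [278.  353.1] 0.57 [139.3 271.1] 0.95 along,lat,z 5.6 1.5 204.4
driver [281. 232.] 0.66 [151.2 303.6] 0.84 along,lat,z 1.2 1.0 92.4
driver_tip [281.1 198.2] 0.75 None 0
```

Request:
{"op": "jog_arm", "data": {"translation": [[0,0,-1],[0,0,-2],[0,0,-3],[0,0,-3]], "turn": [0,0,0,0]}}

```text
clock: 22.03
position: [0.5205, -0.3177, 0.1431]
ee_rot: [0.975, 0.22, -0.001, -0.001]
ft_force: [0.8, 1.4, -1.3]
grip_width: 0.278
```

Request:
{"op": "jog_arm", "data": {"translation": [[0,0,-1],[0,0,-2],[0,0,-2]], "turn": [0,0,0]}}

```text
clock: 22.28
position: [0.5208, -0.3178, 0.142]
ee_rot: [0.975, 0.22, -0.001, -0.001]
ft_force: [-2.1, 0.1, 5.6]
grip_width: 0.277
```

Request:
{"op": "jog_arm", "data": {"translation": [[0,0,-1],[0,0,-1.5],[0,0,-1.5]], "turn": [0,0,0]}}

```text
clock: 22.53
position: [0.5211, -0.3178, 0.1419]
ee_rot: [0.975, 0.22, -0.0, -0.0]
ft_force: [-3.1, 1.5, 10.1]
grip_width: 0.274
```

```bash
python3 k.py i6
```

```text
22.53 [ 0.5211 -0.3178  0.1419] jaw -64.6 tilt z [-0.001  0.    -1.   ] 23.4 [-3.1  1.5 10.1] [ 0.73  0.38 -0.32  1.6   0.13  1.18 -0.75]
tcp along/lat -1.4 0.3
driver_butt [281.2 354.3] 0.94 [140.2 274.2] 0.84 along,lat,z 5.5 -0.1 198.6
driver [281.  231.2] 0.6 [149.4 306.5] 0.63 along,lat,z -2.9 0.6 80.2
driver_tip None 0 None 0
```

Request:
{"op": "jog_arm", "data": {"translation": [[0,0,0.5],[0,0,0.5],[0,0,0.5],[0,0,0.5],[0,0,0.5],[0,0,0.5]], "turn": [0,0,0,0,0,0], "grip": 40, "grip_force": 20}}

```text
clock: 23.43
position: [0.521, -0.3178, 0.1422]
ee_rot: [0.975, 0.22, -0.001, -0.0]
ft_force: [0.5, 1.2, 0.0]
grip_width: 0.468
```

Request:
{"op": "jog_arm", "data": {"translation": [[0,0,5],[0,0,15],[0,0,35],[0,0,60],[0,0,90],[-20,-10,120],[-50,-20,140],[-80,-40,150],[-80,-40,150],[-80,-40,150],[-80,-40,150]], "turn": [0,0,0,0,0,0,0,0,0,0,0]}}

```text
clock: 24.35
position: [0.4413, -0.3575, 0.2928]
ee_rot: [0.975, 0.22, -0.0, -0.0]
ft_force: [1.0, 0.3, 0.2]
grip_width: 0.469
```

```bash
python3 k.py i7
```

```text
24.35 [ 0.4413 -0.3575  0.2928] jaw -64.6 tilt z [-0.  0. -1.] 40.0 [1.  0.3 0.2] [ 0.85  0.2  -0.29  1.51  0.06  1.45 -0.57]
tcp along/lat -90.5 -1.6
driver_butt [286.   39.9] 0.94 [149.9 276.2] 0.61 along,lat,z 22.8 -3.1 196.3
driver [281.4  74.1] 0.6 [150.5 310. ] 0.62 along,lat,z 5.6 -4.6 83.9
driver_tip [281.5  87.2] 0.57 None 0
```

```bash
python3 - <<'E'
from h import *
s=manip.camera("scene");t=manip.camera("top");w=manip.camera("wrist")
C=np.array([.5225,-.3175,0])
P={}
for k in ("driver_butt","driver"):
  ob=[(n,p,*pp(p,k)) for n,p in (("s",s),("t",t),("w",w))]
  z={"driver_butt":.197,"driver":.089}[k]
  print(k,[(n,u.tolist(),c,((atz(p,u,z)-C)[:2]*1e3).round(1).tolist()) for n,p,u,c in ob if u is not None], (tri([(p,u) for n,p,u,c in ob if u is not None])*1e3).round(1))
for k in ("file","brush","saucer","jar","movement_ring","watch_box","mug"): print(k,pp(s,k),pp(t,k))
E
```

```text
driver_butt [('s', [147.7, 275.7], 0.67, [18.8, 6.6]), ('t', [409.8, 234.3], 0.87, [14.2, 5.3]), ('w', [285.4, 40.2], 0.86, [20.7, 5.9])] [ 540.3 -311.6  197.1]
driver [('s', [155.4, 307.9], 0.89, [12.9, -0.4]), ('t', [396.4, 239.1], 0.63, [12.2, 4.9]), ('w', [282.0, 71.9], 0.59, [10.6, 3.4])] [ 533.7 -314.8   83.9]
file (array([237.5, 217.5]), 0.55) (array([371.4, 251.8]), 0.66)
brush (array([315.2, 288.7]), 0.61) (array([405.1, 239.9]), 0.65)
saucer (array([316.1, 286.8]), 0.8) (array([299.6, 151.9]), 0.75)
jar (array([336.8, 243.3]), 0.93) (None, 0)
movement_ring (array([228.7, 201.7]), 0.53) (array([238.6, 273.8]), 0.51)
watch_box (array([249.5, 370.9]), 0.79) (array([382.3, 166.7]), 0.89)
mug (array([359.7, 190.6]), 0.66) (array([166.8, 162.1]), 0.56)
```

```bash
python3 -c "
from w import *
print(manip.hand_in())"
```

```text
25.9 [ 0.441  -0.3578  0.2922] jaw -64.6 tilt z [-0.001  0.    -1.   ] 40.2 [-0.6 -0.3 -0.5] [ 0.85  0.2  -0.29  1.51  0.06  1.45 -0.57]
the job is handed in; nothing more can be done
None
```

The screwdriver now stands blade down in the holder's middle compartment, which was the empty one. I handed the job in at 25.9 s.

- **Propping:** I took it off the mat level and laid it on the trough's upper edge. When I opened the fingers it tipped into the trough with its tip on the foot plate. I then moved the gripper fully clear.
- **Standing it up:** I took it again at about 45 degrees and turned it upright by pushing its tip lightly against the compartment's far wall. I then lowered it until it touched the floor, at about 10 N, before letting go.

**Last checks:**
- The butt is at about 197 mm, against about 199 mm when fully in.
- The final measurement using all three cameras gave a lean of roughly 3–5°. One from two cameras, just before, gave about 9°.
- The gripper is clear of everything and the wrist force is near zero.
- The saucer, watch box and mug were found within about 5 pixels of where they started. So were the ring, the jar (seen only in the scene view at the end), and the file and brush in the top view.
- In the scene view the network's file and brush detections were plainly wrong, landing on the rest and the saucer, so I ignored them.
- I had used all 12 picture views, so the final state was checked by measurement only.

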